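# Lay out a brake kit on its tray template

## Robot

A 6-joint arm with a two-finger parallel gripper is mounted at the origin on the work surface. World frame = base frame: x ahead of the robot, y to its left, z up, the work surface at z = 0. Lengths are in m, angles in degrees, forces in N, time in s.
With the tool pointing down it reaches from about 0.25 to 0.725 m from the base axis. Payload 9.7 kg.
Tool frame: the origin (TCP) lies at the very end of the fingers, on their centre line; the grasp point (between the pads) lies 19 mm behind it; z points along the fingers, y is the line along which they close (so a half turn about z gives the same grasp; the last joint's range is limited). The gripper opens to 85 mm and grips with 20 to 120 N. Pads are 22 mm wide; open, the fingers measure 114 mm over their backs; the gripper's body (76 mm by 85 mm) begins 54 mm behind the grasp point. The pads swing forward as they close: fully open they stand 13 mm farther back than shut.
Start: joints at [68.125, 4.979, 10.078, 95.1, 0, 90], TCP at [0.205, 0.51, 0.231] pointing down, gripper open.
Joint ranges: [-179.16, 179.16], [-48.56, 103.87], [-65.8, 70.77], [-126.05, 130.52], [-82.76, 87.17], [-180, 180]. Speed limits (degrees/s): [127.2, 127.2, 147.25, 180, 180, 180].

## Interface

Orientations are given as [roll, pitch, yaw] about the fixed x, y, z axes, in that order (R = Rz(yaw) Ry(pitch) Rx(roll)).
In Python, from workcell import telemetry, optics, workorder gives the robot as it stands.
- The arm moves only by the shell command python3 -m handwheel 'ROWS' [FORCE]. ROWS is JSON, a list of rows, each an object of numbers: "tx", "ty", "tz": the shift along the tool's x, y, z in m; "ax", "ay", "az": the turn, a rotation vector about the tool's x, y, z in degrees; "jaw": the gripper command: -1 is shut, 1 is fully open, values between are in proportion. A call has exactly 10 rows; each row shifts and turns the commanded pose from where the row before left it, along the tool's axes as they then stand; what a row does not reach is not made up. A row lasts 1/8 s, in which the tool goes at most 62.5 mm and 10.7 degrees, less where a joint would pass 70% of its speed; a pose out of reach is approached as far as the arm can. A call is refused whole if a number of a shift passes 0.0625 or a number of a turn 10.7, either way. A call with a gripper value outside its range is refused whole. The fingers move at their own pace and stop on an object; FORCE is the grip in N (left out, the last holds). Time passes only in rows, so rows that do not move let the fingers close, or fill a call up. It gives the time, the measured TCP pose, the force, the opening and the grip force at its end, in the units of the state.
- telemetry.get_obs(): the state, without advancing time (a new reading comes with each control period).
- optics.camera(name): name is "scene" or "top" or "wrist"; returns a dict with "color" (384x512x3 uint8, red, green, blue), "K" (3x3 intrinsics, pixels), "extrinsics" (4x4, takes a point from camera to world coordinates); the wrist camera has in their place "mount" (4x4, takes a point from camera to tool coordinates, whose origin is the TCP and whose axes are the flange's). Camera axes: x right, y down, z forward; pixel columns grow to the right and rows downward; lengths in m; the calibration is good to about 2 mm. The wrist camera is an equidistant fisheye: a pixel r from the principal point sees the ray r / f radians off the axis. A picture is of the moment at which its call begins: read the wrist's pose just before it. There is no depth.
- workorder.job_done(): hands the job in; it is judged then, once.
The state is a dict: "time": time; "q": joint angles; "qd": joint speeds; "joint_efforts": joint torques, N m; "ee_pos": TCP position; "tcp_rot": TCP orientation; "wrist_force": force on the tool from outside, world axes, zero at the start; "torque": the same for the moment, N m; "opening": finger opening in m; "grasp_force": force on a finger pad.
Only numpy, scipy, OpenCV 4.12 (cv2) and the standard library are available. Lean on these libraries where they do the work, as an engineer would, in place of code of your own. Each camera call takes 0.05 s, during which the arm holds its last target. There are 200 camera calls.

## Task

Complete the brake kit on the blue tray: first slide the brake disc across the tray, flat and never lifted, until it lies inside its red circle. Then lift only the top brake pad off the pile and set it down gently, brass plate up, squarely inside the blue rectangle. Leave the tin, the other pads and the carton where they are.

Things in the scene. Friction and masses are not known exactly. Their poses are not given: they have to be found in the camera images.
- tray: Blue open tray with low rims, fixed to the counter, 320 mm along its x by 490 mm along its y outside; walls and floor 5 mm thick, rim top 22 mm above the counter, floor (covered by a white layout sheet) 5 mm above the counter. Origin at the centre of its underside, z up. The three outlines are printed on its sheet; they have no height to speak of
- disc_spot: Red circle printed on the tray's sheet, the place of the brake disc: inner radius 90 mm, with a small 30 mm radius circle in the middle for the bore. It may be in the left or the right half of the tray. Origin at its centre, on the tray floor, z up
- pad_spot: Blue rectangle printed in the other half of the tray, the place of the brake pad: 136 mm inside along its x by 66 mm inside along its y. Origin at its centre, on the tray floor, z up
- disc_center (a point): Centre of the steel brake disc, lying flat on the tray floor, hat up: rim 160 mm diameter, 10 mm thick; hat 92 mm diameter, its top 30 mm above the floor; open bore 64 mm diameter through to the floor: closed fingers fit in it and can drag the disc. Point on the axis, 15 mm above the underside. z up; yaw means nothing. 0.7 to 1 kg; stays where it is left
- pad_center (a point): Centre of the top brake pad of the pile of three. Each: brass-coloured plate 120 (its x) by 50 (its y) by 6 mm, on top of a black block 100 by 42 by 14 mm; 20 mm high in all, about 0.3 kg. The point is half-way up, 10 mm above the underside; the plate's middle is 7 mm above it. z up. The pads only rest on each other
- pad: The same top pad as a whole: same shape, axes as pad_center, origin at the centre of its underside
- disc: The same brake disc as a whole; origin on its axis at its underside
- pad_mid_center (a point): Centre (half-way up) of the middle pad of the pile, same shape as the top one; stays on the pile
- pad_low_center (a point): Centre (half-way up) of the lowest pad of the pile, same shape; stays on the pile
- pile_mat: Black rubber mat under the pile of pads, fixed, 150 mm (x) by 90 mm (y), 6 mm thick, left or right of the tray. Origin at the centre of its underside
- tin_center (a point): Centre of the green tin, 60 mm diameter, 45 mm tall, already on its small green circle at the far (+x) side of the tray's middle; stays there
- carton_center (a point): Centre of a brown carton 110 by 70 by 60 mm tall, on a like mat at the other side of the tray; stays there
Mind the look-alikes: they are no part of the job. Of the things shaped like the disc, the bare steel one is meant. What is shaped like the pad but turquoise is not meant.

How it is judged (in metres and radians):
On the way, in this order (a step that is already met when the one before it is completed fails the run):
1. the disc lies at rest inside its red circle, let go, while the top pad is still on the pile (horizontal distance between disc_center and disc_spot below 0.012 m and angle between disc_center's own z axis and vertical below 0.05 rad and linear speed of disc below 0.02 m/s and distance of pad_center from where it was at the start of the episode below 0.015 m and contact force between disc and the fingers below 0.5 N), for 0.2 s.
2. the top pad is lifted clear of the pile, the other pads staying (z of pad_center in the frame of pile_mat above 0.085 m and distance of each of pad_mid_center, pad_low_center from where it was at the start of the episode below 0.015 m), for 0.1 s.
At the end, for the whole second after the job is handed in: Disc flat, centre within 12 mm of the red circle's; top pad flat on the tray floor, plate up, within 12 mm along and across of the blue rectangle's centre and 0.17 rad of its direction; both at rest; tin within 10 mm and other pads within 15 mm of their starts (horizontal distance between disc_center and disc_spot below 0.012 m and angle between disc_center's own z axis and vertical below 0.05 rad and x of pad_center in the frame of pad_spot between -0.012 and 0.012 m and y of pad_center in the frame of pad_spot between -0.012 and 0.012 m and angle between the x axis of pad_center and the x axis of pad_spot, either way round below 0.17 rad and angle between pad_center's own z axis and vertical below 0.06 rad and z of pad_center in the frame of pad_spot below 0.014 m and distance of tin_center from where it was at the start of the episode below 0.01 m and distance of each of pad_mid_center, pad_low_center from where it was at the start of the episode below 0.015 m and linear speed of each of disc, pad below 0.02 m/s); the robot touches nothing.
It fails at once if the disc is lifted off the tray floor (over 12 mm) or tipped (over 0.25 rad) (z of disc_center in the frame of tray above 0.032 m or angle between disc_center's own z axis and vertical above 0.25 rad).
It fails at once if the pad is dropped or slammed down onto the tray (over 0.6 m/s within 20 mm of the floor) (z of pad_center in the frame of tray below 0.035 m and horizontal distance between pad_center and tray below 0.25 m and linear speed of pad above 0.6 m/s).
It fails at once if the tin is pushed over 20 mm or one of the other pads over 30 mm (distance of tin_center from where it was at the start of the episode above 0.02 m or distance of any of pad_mid_center, pad_low_center from where it was at the start of the episode above 0.03 m).
It fails at once if the carton is pushed over 20 mm (distance of carton_center from where it was at the start of the episode above 0.02 m).
It also fails if it takes over 51 s, if anything falls off the work surface, if the arm or the gripper's body presses on something with over 40 N, if the wrist force passes 120 N, or if a joint passes its speed limit or range.

## Working session

There is one attempt and no reset: what is moved stays moved. The work goes in short steps, Python scripts to look and compute and a shell command to move; the robot and the scene stay as the last step left them, time stands still between calls to the robot, and variables do not carry over. Pictures are saved under pics/ and viewed, at most 10 in all, crops included, and the job is handed in when it is done.

```bash
ls; mkdir -p pics; python3 - <<'E'
from workcell import telemetry, optics
import cv2, numpy as np, pickle
o=telemetry.get_obs(); print({k:np.round(v,3).tolist() for k,v in o.items()})
d={}
for n in("top","scene","wrist"):
    c=optics.camera(n); d[n]=c
    print(n,c["K"].round(1).tolist(),(c.get("extrinsics") if "extrinsics" in c else c["mount"]).round(3).tolist())
    cv2.imwrite(f"pics/{n}0.png",c["color"][:,:,::-1])
pickle.dump((o,d),open("s0.pkl","wb"))
E
```

```text
pics
{'time': 0.0, 'q': [68.123, 5.012, 10.035, 95.099, 0.001, 89.999], 'qd': [0.02, 0.078, 0.027, 0.028, 0.062, -0.072], 'joint_efforts': [0.001, -52.038, 46.481, 0.016, 0.0, 0.0], 'ee_pos': [0.205, 0.51, 0.231], 'tcp_rot': [-179.925, -0.001, 158.124], 'wrist_force': [1.076, -0.181, 0.388], 'torque': [-0.007, -0.018, 0.027], 'grasp_force': 0.0, 'opening': 0.085}
top [[412.6, 0.0, 259.0], [0.0, 412.6, 193.2], [0.0, 0.0, 1.0]] [[0.007, -0.998, 0.055, 0.399], [-1.0, -0.009, -0.03, 0.074], [0.031, -0.055, -0.998, 1.273], [0.0, 0.0, 0.0, 1.0]]
scene [[401.9, 0.0, 252.7], [0.0, 401.9, 184.3], [0.0, 0.0, 1.0]] [[0.503, 0.488, -0.714, 1.473], [0.864, -0.272, 0.423, -0.524], [0.012, -0.829, -0.559, 0.857], [0.0, 0.0, 0.0, 1.0]]
wrist [[297.3, 0.0, 246.2], [0.0, 297.3, 187.9], [0.0, 0.0, 1.0]] [[0.001, -0.95, -0.312, 0.081], [1.0, 0.001, 0.0, -0.001], [0.0, -0.312, 0.95, -0.143], [0.0, 0.0, 0.0, 1.0]]
```

View pics/top0.png

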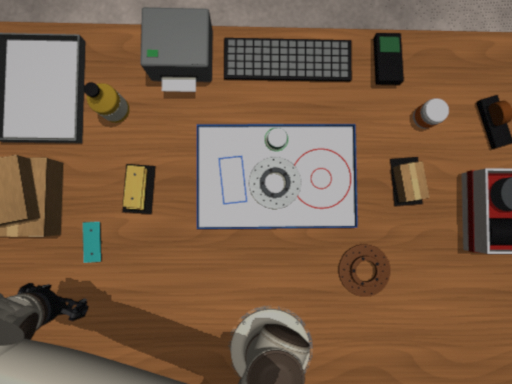

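View pics/scene0.png

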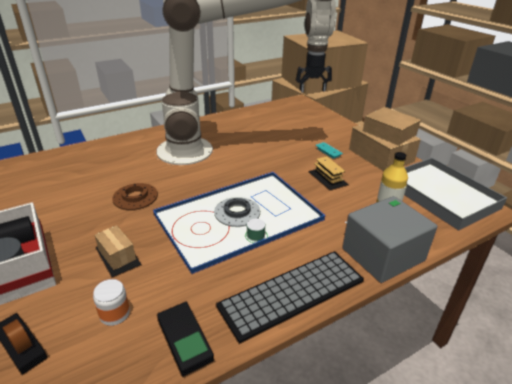

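The top view shows the disc at (275,182), red circle at (321,178), blue rectangle at (232,180), tin at (277,139), pile at (135,187) and the turquoise look-alike at (92,242). The scene view agrees. Now I'll measure them.

```bash
cat > h.py <<'E'
import numpy as np, cv2, pickle
from scipy.spatial.transform import Rotation as R
def toplane(c,px,z,o=None):
    """pixels (n,2) -> world xy(z) on plane z"""
    px=np.atleast_2d(np.float64(px)); K=c["K"]
    u=(px-[K[0,2],K[1,2]])/K[0,0]
    if o is None:
        T=c["extrinsics"]; d=np.c_[u,np.ones(len(u))]
    else:
        W=np.eye(4); W[:3,:3]=R.from_euler("xyz",o["tcp_rot"],degrees=True).as_matrix(); W[:3,3]=o["ee_pos"]
        T=W@c["mount"]; r=np.linalg.norm(u,axis=1,keepdims=True)+1e-12
        d=np.c_[u/r*np.sin(r),np.cos(r)]
    d=d@T[:3,:3].T
    return T[:3,3]+d*((z-T[2,3])/d[:,2:])
def fitcircle(p):
    A=np.c_[2*p[:,:2],np.ones(len(p))]; s=np.linalg.lstsq(A,(p[:,:2]**2).sum(1),rcond=None)[0]
    return s[:2],np.sqrt(s[2]+s[:2]@s[:2])
def rect(p):
    (c,s,a)=cv2.minAreaRect(np.float32(p[:,:2])); 
    if s[0]<s[1]: a+=90; s=s[::-1]
    return np.round(c,4),np.round(s,4),round((a+90)%180-90,1)
def roi(m,x0,y0,x1,y1):
    z=np.zeros_like(m); z[y0:y1,x0:x1]=m[y0:y1,x0:x1]; return z
def pix(m): return np.argwhere(m>0)[:,::-1]
E
python3 - <<'E'
from h import *
o,d=pickle.load(open("s0.pkl","rb")); c=d["top"]; im=c["color"]; hsv=cv2.cvtColor(im,cv2.COLOR_RGB2HSV); H,S,V=cv2.split(hsv)
ii=im.astype(int); r,g,b=ii[...,0],ii[...,1],ii[...,2]
m=roi(((r-g>50)&(r-b>50)).astype(np.uint8),275,140,353,220); p=toplane(c,pix(m),.005)
ctr=p[:,:2].mean(0); q=np.linalg.norm(p[:,:2]-ctr,axis=1); print("red",fitcircle(p[q>.06]),fitcircle(p[q<.05]))
m=roi(((b-r>40)).astype(np.uint8),212,145,255,212); print("blue",rect(toplane(c,pix(m),.005)))
m=roi(((H>18)&(H<35)&(S>120)&(V>120)).astype(np.uint8),120,160,158,212); print("pile",rect(toplane(c,pix(m),.066)))
m=roi(((b-r>40)).astype(np.uint8),190,118,362,235); P=toplane(c,pix(m),.02); print("tray",rect(P))
g8=cv2.cvtColor(im,cv2.COLOR_RGB2GRAY)
m=roi(((g8<110)).astype(np.uint8),250,155,300,208); n,l,s,ce=cv2.connectedComponentsWithStats(m); k=1+s[1:,4].argmax(); print(s[k],ce[k]); print("hat",fitcircle(toplane(c,pix(l==k),.035)),toplane(c,ce[k],.035), toplane(c,ce[k],.02))
m=roi(((g>r+20)&(g>b)).astype(np.uint8),255,120,300,155);print("tin",toplane(c,pix(m),.03).mean(0))
print(toplane(c,[[276,138],[413,181]],.05))
big=cv2.resize(im[110:240,100:440],None,fx=2.3,fy=2.3,interpolation=cv2.INTER_CUBIC); cv2.imwrite("pics/topcrop.png",big[:,:,::-1])
E
```

```text
red (array([ 0.5182119 , -0.15524213]), np.float64(0.0921172528987573)) (array([ 0.51867356, -0.15521336]), np.float64(0.03145490117464895))
blue (array([0.5113, 0.1182]), array([0.1447, 0.0739]), 7.0)
pile (array([0.4807, 0.4005]), array([0.1241, 0.0596]), -3.4)
tray (array([ 0.5232, -0.0177]), array([0.4855, 0.3187]), -89.1)
[260 167  31  31 401] [274.67082294 182.04987531]
hat (array([ 0.50145803, -0.01011303]), np.float64(0.03918485922398261)) [[ 0.50206843 -0.01028711  0.035     ]] [[ 0.50331234 -0.01130817  0.02      ]]
tin [ 0.62795801 -0.01830466  0.03      ]
[[ 0.63327959 -0.01257     0.05      ]
 [ 0.50807642 -0.42633723  0.05      ]]
```

View pics/topcrop.png

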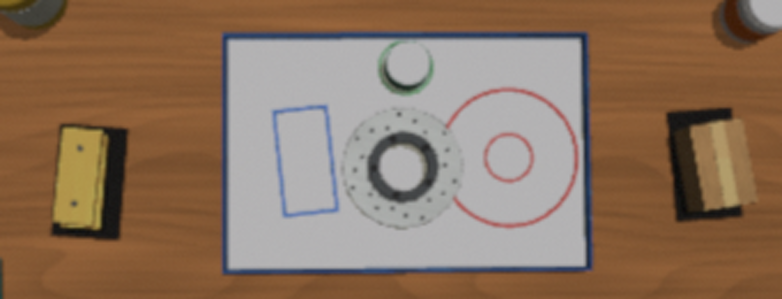

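The crop confirms the masks. The sizes check out: circle radius about 92 mm, rectangle about 140x70 at 7°, tray about 0.485x0.319. I'll turn the finger axis to about 97° and go above the disc at (0.5015,-0.010).

```bash
python3 -m handwheel '[{"az":-9.5,"jaw":1},{"az":-9.5},{"az":-9.5},{"tx":-0.021,"ty":-0.050},{"tx":-0.021,"ty":-0.050},{"tx":-0.021,"ty":-0.050},{"tx":-0.021,"ty":-0.050},{"tx":-0.021,"ty":-0.050},{"tx":-0.021,"ty":-0.050},{"tx":-0.021,"ty":-0.050}]' 40
python3 -m handwheel '[{"tx":-0.021,"ty":-0.050,"jaw":-0.62},{"tx":-0.021,"ty":-0.050,"jaw":-0.62},{"tx":-0.021,"ty":-0.050,"jaw":-0.62},{"tx":-0.021,"ty":-0.050,"jaw":-0.62},{"jaw":-0.62},{"jaw":-0.62},{"jaw":-0.62},{"jaw":-0.62},{"jaw":-0.62},{"jaw":-0.62}]'
python3 - <<'E'
from h import *
from workcell import telemetry, optics
o=telemetry.get_obs(); c=optics.camera("wrist"); pickle.dump((o,c),open("s1.pkl","wb")); cv2.imwrite("pics/w1.png",c["color"][:,:,::-1])
E
```

```text
$[0]: bad value
$[0]: bad value
```

View pics/w1.png

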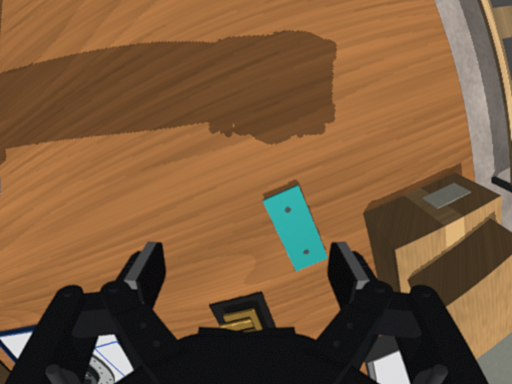

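The move was refused, since rows apparently need every key. The picture is still from the start pose, with the turquoise block at (295,228) and the pile behind the gripper at (240,312). I'll resend with complete rows.

```bash
python3 -m handwheel '[{"tx":0,"ty":0,"tz":0,"ax":0,"ay":0,"az":-9.5,"jaw":1},{"tx":0,"ty":0,"tz":0,"ax":0,"ay":0,"az":-9.5,"jaw":1},{"tx":0,"ty":0,"tz":0,"ax":0,"ay":0,"az":-9.5,"jaw":1},{"tx":-0.021,"ty":-0.050,"tz":0,"ax":0,"ay":0,"az":0,"jaw":1},{"tx":-0.021,"ty":-0.050,"tz":0,"ax":0,"ay":0,"az":0,"jaw":1},{"tx":-0.021,"ty":-0.050,"tz":0,"ax":0,"ay":0,"az":0,"jaw":1},{"tx":-0.021,"ty":-0.050,"tz":0,"ax":0,"ay":0,"az":0,"jaw":1},{"tx":-0.021,"ty":-0.050,"tz":0,"ax":0,"ay":0,"az":0,"jaw":1},{"tx":-0.021,"ty":-0.050,"tz":0,"ax":0,"ay":0,"az":0,"jaw":1},{"tx":-0.021,"ty":-0.050,"tz":0,"ax":0,"ay":0,"az":0,"jaw":1}]' 40
```

```text
time: 1.45
ee_pos: [0.3918, 0.1781, 0.2313]
tcp_rot: [180.0, 0.0, -173.4]
wrist_force: [0.1, 0.2, 0.6]
opening: 0.0851
grasp_force: 0.0
```

```bash
python3 -m handwheel '[{"tx":-0.022,"ty":-0.050,"tz":0,"ax":0,"ay":0,"az":0,"jaw":-0.62},{"tx":-0.022,"ty":-0.050,"tz":0,"ax":0,"ay":0,"az":0,"jaw":-0.62},{"tx":-0.022,"ty":-0.050,"tz":0.02,"ax":0,"ay":0,"az":0,"jaw":-0.62},{"tx":-0.021,"ty":-0.050,"tz":0.02,"ax":0,"ay":0,"az":0,"jaw":-0.62},{"tx":0,"ty":0,"tz":0,"ax":0,"ay":0,"az":0,"jaw":-0.62},{"tx":0,"ty":0,"tz":0,"ax":0,"ay":0,"az":0,"jaw":-0.62},{"tx":0,"ty":0,"tz":0,"ax":0,"ay":0,"az":0,"jaw":-0.62},{"tx":0,"ty":0,"tz":0,"ax":0,"ay":0,"az":0,"jaw":-0.62},{"tx":0,"ty":0,"tz":0,"ax":0,"ay":0,"az":0,"jaw":-0.62},{"tx":0,"ty":0,"tz":0,"ax":0,"ay":0,"az":0,"jaw":-0.62}]' 
python3 - <<'E'
from h import *
from workcell import telemetry, optics
o=telemetry.get_obs(); c=optics.camera("wrist"); pickle.dump((o,c),open("s2.pkl","wb")); cv2.imwrite("pics/w2.png",c["color"][:,:,::-1])
E
```

```text
time: 2.7
ee_pos: [0.5008, -0.0086, 0.1915]
tcp_rot: [-180.0, 0.0, -173.3]
wrist_force: [-0.3, -0.1, -0.0]
opening: 0.016
grasp_force: 0.0
```

View pics/w2.png

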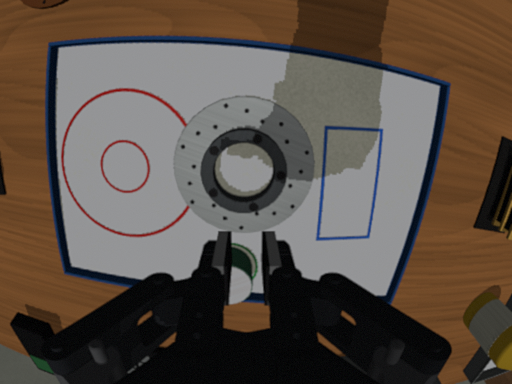

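The wrist view shows the disc's hat ring at (244,170), the small red circle at (125,166), the blue rectangle around (350,183) and the tin under the fingers at (240,272). I'll do a second measurement from it.

```bash
python3 - <<'E'
from h import *
o,c=pickle.load(open("s2.pkl","rb")); im=c["color"]; ii=im.astype(int); r,g,b=ii[...,0],ii[...,1],ii[...,2]
m=roi(((r-g>50)&(r-b>50)).astype(np.uint8),55,80,195,240); p=toplane(c,pix(m),.005,o)[:,:2]
ctr=toplane(c,[125,166],.005,o)[0,:2]; q=np.linalg.norm(p-ctr,axis=1); print("red",fitcircle(p[(q>.08)&(q<.1)]),fitcircle(p[q<.045]))
m=roi(((b-r>40)).astype(np.uint8),310,115,392,250); print("blue",rect(toplane(c,pix(m),.005,o)))
g8=cv2.cvtColor(im,cv2.COLOR_RGB2GRAY)
for t in(70,90,110):
  m=roi((g8<t).astype(np.uint8),170,100,310,225); n,l,s,ce=cv2.connectedComponentsWithStats(m); k=1+s[1:,4].argmax()
  cs,h=cv2.findContours((l==k).astype(np.uint8),cv2.RETR_CCOMP,cv2.CHAIN_APPROX_NONE)
  for x in cs:
    if len(x)>100: print(t,len(x),"z.035",*fitcircle(toplane(c,x[:,0],.035,o)),"z.005",*fitcircle(toplane(c,x[:,0],.005,o)))
E
```

```text
red (array([ 0.51806576, -0.15537569]), np.float64(0.09225369974417272)) (array([ 0.51810289, -0.15531138]), np.float64(0.03164416286410341))
blue (array([0.5112, 0.1185]), array([0.1439, 0.0743]), 6.8)
70 246 z.035 [ 0.50063185 -0.01128255] 0.04520001716148372 z.005 [ 0.50867413 -0.01058838] 0.04973582188070926
70 160 z.035 [ 0.49850586 -0.01182558] 0.030029657273208617 z.005 [ 0.5063348  -0.01118589] 0.03304312208428899
90 346 z.035 [ 4.91142271e-01 -3.65967680e-04] 0.05389544994476595 z.005 [0.49823227 0.00142369] 0.0593038380728229
90 160 z.035 [ 0.49846494 -0.01174414] 0.02941675648157851 z.005 [ 0.50628977 -0.01109628] 0.032368716928779566
110 391 z.035 [0.48462072 0.00219881] 0.05773054571183062 z.005 [0.49105629 0.00424583] 0.06352378425745413
110 163 z.035 [ 0.49982345 -0.01153347] 0.025256115895388204 z.005 [ 0.50778461 -0.01086447] 0.02779055762487294
```

```bash
python3 -m handwheel '[{"tx":0,"ty":-0.003,"tz":0.04,"ax":0,"ay":0,"az":0,"jaw":-0.62},{"tx":0,"ty":0,"tz":0.04,"ax":0,"ay":0,"az":0,"jaw":-0.62},{"tx":0,"ty":0,"tz":0.04,"ax":0,"ay":0,"az":0,"jaw":-0.62},{"tx":0,"ty":0,"tz":0.02,"ax":0,"ay":0,"az":0,"jaw":-0.62},{"tx":0,"ty":0,"tz":0.02,"ax":0,"ay":0,"az":0,"jaw":-0.62},{"tx":0,"ty":0,"tz":0.02,"ax":0,"ay":0,"az":0,"jaw":-0.62},{"tx":0,"ty":0,"tz":0,"ax":0,"ay":0,"az":0,"jaw":-0.62},{"tx":0,"ty":-0.003,"tz":0,"ax":0,"ay":0,"az":0,"jaw":-0.62},{"tx":0,"ty":-0.004,"tz":0,"ax":0,"ay":0,"az":0,"jaw":-0.62},{"tx":0,"ty":-0.004,"tz":0,"ax":0,"ay":0,"az":0,"jaw":-0.62}]'
```

```text
time: 4.0
ee_pos: [0.5029, -0.0227, 0.0121]
tcp_rot: [179.9, 0.1, -173.4]
wrist_force: [0.7, 6.7, 3.7]
opening: 0.0164
grasp_force: 2.9
```

```bash
python3 -m handwheel '[{"tx":0,"ty":-0.012,"tz":0,"ax":0,"ay":0,"az":0,"jaw":-0.62},{"tx":0,"ty":-0.018,"tz":0,"ax":0,"ay":0,"az":0,"jaw":-0.62},{"tx":0,"ty":-0.02,"tz":0,"ax":0,"ay":0,"az":0,"jaw":-0.62},{"tx":0,"ty":-0.02,"tz":0,"ax":0,"ay":0,"az":0,"jaw":-0.62},{"tx":0,"ty":-0.02,"tz":0,"ax":0,"ay":0,"az":0,"jaw":-0.62},{"tx":0,"ty":-0.02,"tz":0,"ax":0,"ay":0,"az":0,"jaw":-0.62},{"tx":0,"ty":-0.016,"tz":0,"ax":0,"ay":0,"az":0,"jaw":-0.62},{"tx":0,"ty":-0.010,"tz":0,"ax":0,"ay":0,"az":0,"jaw":-0.62},{"tx":0,"ty":-0.004,"tz":0,"ax":0,"ay":0,"az":0,"jaw":-0.62},{"tx":0,"ty":-0.002,"tz":0,"ax":0,"ay":0,"az":0,"jaw":-0.62}]'
python3 - <<'E'
from h import *
from workcell import telemetry, optics
o=telemetry.get_obs(); c=optics.camera("wrist"); pickle.dump((o,c),open("s3.pkl","wb")); cv2.imwrite("pics/w3.png",c["color"][:,:,::-1])
E
```

```text
time: 5.25
ee_pos: [0.519, -0.1636, 0.0118]
tcp_rot: [179.9, 0.0, -173.4]
wrist_force: [-0.6, 5.7, 5.5]
opening: 0.0167
grasp_force: 3.7
```

View pics/w3.png

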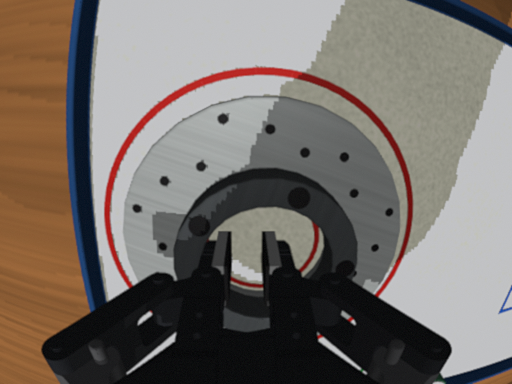

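The disc sits inside the red ring with small clear gaps on the visible sides. I'll back the fingers off the bore wall, lift and check from above.

```bash
python3 -m handwheel '[{"tx":0,"ty":0.004,"tz":0,"ax":0,"ay":0,"az":0,"jaw":-0.62},{"tx":0,"ty":0.005,"tz":0,"ax":0,"ay":0,"az":0,"jaw":-0.62},{"tx":0,"ty":0,"tz":0,"ax":0,"ay":0,"az":0,"jaw":-0.62},{"tx":0,"ty":0,"tz":-0.02,"ax":0,"ay":0,"az":0,"jaw":-0.62},{"tx":0,"ty":0,"tz":-0.03,"ax":0,"ay":0,"az":0,"jaw":-0.62},{"tx":0,"ty":0,"tz":-0.04,"ax":0,"ay":0,"az":0,"jaw":-0.62},{"tx":0,"ty":0,"tz":-0.04,"ax":0,"ay":0,"az":0,"jaw":-0.62},{"tx":0,"ty":0.0,"tz":-0.04,"ax":0,"ay":0,"az":0,"jaw":-0.62},{"tx":0,"ty":0,"tz":0,"ax":0,"ay":0,"az":0,"jaw":-0.62},{"tx":0,"ty":0,"tz":0,"ax":0,"ay":0,"az":0,"jaw":-0.62}]'
python3 - <<'E'
from h import *
from workcell import telemetry, optics
o=telemetry.get_obs(); c=optics.camera("wrist"); pickle.dump((o,c),open("s4.pkl","wb")); im=c["color"]; cv2.imwrite("pics/w4.png",im[:,:,::-1])
g8=cv2.cvtColor(im,cv2.COLOR_RGB2GRAY)
for t in(55,70):
  m=roi((g8<t).astype(np.uint8),170,90,320,222); n,l,s,ce=cv2.connectedComponentsWithStats(m); k=1+s[1:,4].argmax()
  cs,h=cv2.findContours((l==k).astype(np.uint8),cv2.RETR_CCOMP,cv2.CHAIN_APPROX_NONE)
  for x in cs:
    if len(x)>100: print(t,len(x),"z.035",*fitcircle(toplane(c,x[:,0],.035,o)))
E
```

```text
time: 6.55
ee_pos: [0.5176, -0.1549, 0.1806]
tcp_rot: [180.0, -0.0, -173.4]
wrist_force: [-0.4, 0.4, -0.9]
opening: 0.0159
grasp_force: 0.0
55 299 z.035 [ 0.51237967 -0.15214057] 0.040690881684873684
55 277 z.035 [ 0.50951522 -0.15585127] 0.031421112877662624
70 252 z.035 [ 0.51597348 -0.1540126 ] 0.04498035624679581
70 243 z.035 [ 0.51255362 -0.15447265] 0.02868927888203942
```

View pics/w4.png

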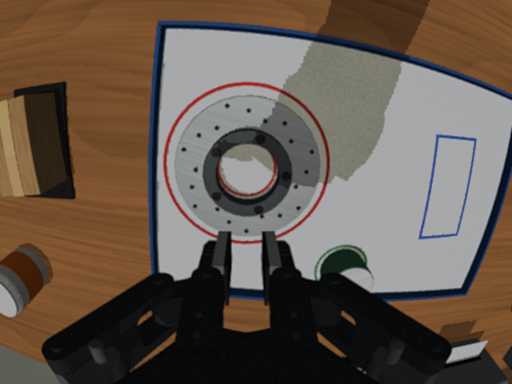

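The disc is at (0.516,-0.154), about 2.5 mm from the spot centre, and the ring shows clear all round. Next, the pile.

```bash
python3 -m handwheel '[{"tx":-0.0023,"ty":0.046,"tz":0,"ax":0,"ay":0,"az":0,"jaw":1},{"tx":-0.0023,"ty":0.046,"tz":0,"ax":0,"ay":0,"az":0,"jaw":1},{"tx":-0.0023,"ty":0.046,"tz":0,"ax":0,"ay":0,"az":0,"jaw":1},{"tx":-0.0023,"ty":0.046,"tz":0,"ax":0,"ay":0,"az":0,"jaw":1},{"tx":-0.0023,"ty":0.046,"tz":0,"ax":0,"ay":0,"az":0,"jaw":1},{"tx":-0.0023,"ty":0.046,"tz":0,"ax":0,"ay":0,"az":0,"jaw":1},{"tx":-0.0023,"ty":0.046,"tz":0,"ax":0,"ay":0,"az":0,"jaw":1},{"tx":-0.0023,"ty":0.046,"tz":0,"ax":0,"ay":0,"az":0,"jaw":1},{"tx":-0.0023,"ty":0.046,"tz":0,"ax":0,"ay":0,"az":0,"jaw":1},{"tx":-0.0023,"ty":0.046,"tz":0,"ax":0,"ay":0,"az":0,"jaw":1}]'
python3 -m handwheel '[{"tx":-0.0023,"ty":0.046,"tz":0,"ax":0,"ay":0,"az":5,"jaw":1},{"tx":-0.0023,"ty":0.046,"tz":0,"ax":0,"ay":0,"az":5,"jaw":1},{"tx":0,"ty":0,"tz":0,"ax":0,"ay":0,"az":0,"jaw":1},{"tx":0,"ty":0,"tz":0,"ax":0,"ay":0,"az":0,"jaw":1},{"tx":0,"ty":0,"tz":0,"ax":0,"ay":0,"az":0,"jaw":1},{"tx":0,"ty":0,"tz":0,"ax":0,"ay":0,"az":0,"jaw":1},{"tx":0,"ty":0,"tz":0,"ax":0,"ay":0,"az":0,"jaw":1},{"tx":0,"ty":0,"tz":0,"ax":0,"ay":0,"az":0,"jaw":1},{"tx":0,"ty":0,"tz":0,"ax":0,"ay":0,"az":0,"jaw":1},{"tx":0,"ty":0,"tz":0,"ax":0,"ay":0,"az":0,"jaw":1}]'
python3 - <<'E'
from h import *
from workcell import telemetry, optics
o=telemetry.get_obs(); c=optics.camera("wrist"); pickle.dump((o,c),open("s5.pkl","wb")); im=c["color"]; cv2.imwrite("pics/w5.png",im[:,:,::-1])
E
```

```text
time: 7.85
ee_pos: [0.4868, 0.3058, 0.1797]
tcp_rot: [-179.9, -0.1, -173.4]
wrist_force: [0.4, -0.1, 0.2]
opening: 0.0853
grasp_force: 0.0
time: 9.1
ee_pos: [0.4855, 0.3966, 0.1813]
tcp_rot: [-180.0, -0.0, 176.6]
wrist_force: [-0.4, -0.2, -0.3]
opening: 0.0853
grasp_force: 0.0
```

View pics/w5.png

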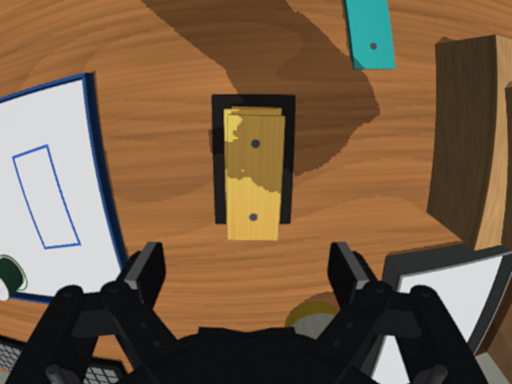

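The wrist view shows the top plate with corners at about (225,115), (285,115), (228,241) and (278,240), and a lower pad just peeking out at the upper left. I'll take the top plate from its edges and near end only.

```bash
python3 - <<'E'
from h import *
o,c=pickle.load(open("s5.pkl","rb")); im=c["color"]; H,S,V=cv2.split(cv2.cvtColor(im,cv2.COLOR_RGB2HSV))
m=roi(((H>17)&(H<32)&(S>90)&(V>95)).astype(np.uint8),215,98,292,250); n,l,s,ce=cv2.connectedComponentsWithStats(m); k=1+s[1:,4].argmax(); m=l==k
L=[];Rr=[]
for y in range(122,236,3):
    x=np.where(m[y])[0]; L.append((x.min()-.5,y)); Rr.append((x.max()+.5,y))
B=[(x,np.where(m[:,x])[0].max()+.5) for x in range(236,272,3)]
for nm,P in(("L",L),("R",Rr)):
    w=toplane(c,P,.066,o); f=np.polyfit(w[:,0],w[:,1],1); print(nm,np.degrees(np.arctan(f[0])),np.polyval(f,[.44,.48,.52]),np.std(w[:,1]-np.polyval(f,w[:,0])),P[::6])
w=toplane(c,B,.066,o); print("end x",w[:,0].round(4),w[:,1].round(3))
print("corners",toplane(c,[(225,115),(285,115),(228,241),(278,240)],.066,o).round(4).tolist())
print("holes",toplane(c,[(255,143),(253,217)],.066,o).round(4).tolist())
E
```

```text
L -3.171858255142507 [0.37933934 0.3771227  0.37490606] 0.0003294023873619964 [(np.float64(222.5), 122), (np.float64(223.5), 140), (np.float64(224.5), 158), (np.float64(224.5), 176), (np.float64(224.5), 194), (np.float64(225.5), 212), (np.float64(226.5), 230)]
R -4.346816269612638 [0.43193466 0.42889417 0.42585369] 0.00031524234400480183 [(np.float64(284.5), 122), (np.float64(283.5), 140), (np.float64(282.5), 158), (np.float64(281.5), 176), (np.float64(280.5), 194), (np.float64(279.5), 212), (np.float64(278.5), 230)]
end x [0.5417 0.5419 0.5421 0.5422 0.5424 0.5426 0.5427 0.5429 0.5431 0.5433
 0.5435 0.5437] [0.383 0.386 0.389 0.392 0.395 0.398 0.401 0.404 0.407 0.409 0.412 0.415]
corners [[0.4222, 0.3817, 0.066], [0.4249, 0.4335, 0.066], [0.543, 0.3751, 0.066], [0.5449, 0.4242, 0.066]]
holes [[0.4484, 0.4062, 0.066], [0.5186, 0.4009, 0.066]]
```

The top pad is centred at (0.4835,0.4035) with its axis at -4.3°. Corners and holes agree with 120x50 mm. I'll align, descend to TCP z=0.048, which is above the middle plate's top at 0.046, and grip.

```bash
python3 -m handwheel '[{"tx":0.0024,"ty":0.007,"tz":0.03,"ax":0,"ay":0,"az":0.9,"jaw":1},{"tx":0,"ty":0,"tz":0.04,"ax":0,"ay":0,"az":0,"jaw":1},{"tx":0,"ty":0,"tz":0.04,"ax":0,"ay":0,"az":0,"jaw":1},{"tx":0,"ty":0,"tz":0.015,"ax":0,"ay":0,"az":0,"jaw":1},{"tx":0,"ty":0,"tz":0.008,"ax":0,"ay":0,"az":0,"jaw":1},{"tx":0,"ty":0,"tz":0,"ax":0,"ay":0,"az":0,"jaw":0.5},{"tx":0,"ty":0,"tz":0,"ax":0,"ay":0,"az":0,"jaw":0.25},{"tx":0,"ty":0,"tz":0,"ax":0,"ay":0,"az":0,"jaw":0.1},{"tx":0,"ty":0,"tz":0,"ax":0,"ay":0,"az":0,"jaw":-0.3},{"tx":0,"ty":0,"tz":0,"ax":0,"ay":0,"az":0,"jaw":-0.3}]' 45
python3 -m handwheel '[{"tx":0,"ty":0,"tz":0,"ax":0,"ay":0,"az":0,"jaw":-0.3},{"tx":0,"ty":0,"tz":0,"ax":0,"ay":0,"az":0,"jaw":-0.3},{"tx":0,"ty":0,"tz":-0.003,"ax":0,"ay":0,"az":0,"jaw":-0.3},{"tx":0,"ty":0,"tz":-0.005,"ax":0,"ay":0,"az":0,"jaw":-0.3},{"tx":0,"ty":0,"tz":-0.01,"ax":0,"ay":0,"az":0,"jaw":-0.3},{"tx":0,"ty":0,"tz":-0.02,"ax":0,"ay":0,"az":0,"jaw":-0.3},{"tx":0,"ty":0,"tz":-0.02,"ax":0,"ay":0,"az":0,"jaw":-0.3},{"tx":0,"ty":0,"tz":0,"ax":0,"ay":0,"az":0,"jaw":-0.3},{"tx":0,"ty":0,"tz":0,"ax":0,"ay":0,"az":0,"jaw":-0.3},{"tx":0,"ty":0,"tz":0,"ax":0,"ay":0,"az":0,"jaw":-0.3}]'
python3 - <<'E'
from h import *
from workcell import telemetry, optics
o=telemetry.get_obs(); c=optics.camera("wrist"); s=optics.camera("scene"); pickle.dump((o,c,s),open("s6.pkl","wb"))
a=c["color"][90:384,110:400]; b=cv2.resize(s["color"][120:218,290:387],(290,294),interpolation=cv2.INTER_CUBIC)
cv2.imwrite("pics/w6.png",np.hstack([a,b])[:,:,::-1])
E
```

```text
time: 10.4
ee_pos: [0.4842, 0.4043, 0.0501]
tcp_rot: [179.9, 0.1, 175.7]
wrist_force: [0.2, -1.7, 6.5]
opening: 0.0486
grasp_force: 46.8
time: 11.65
ee_pos: [0.4832, 0.4034, 0.1052]
tcp_rot: [-179.9, -0.1, 175.7]
wrist_force: [0.4, 0.9, -3.1]
opening: 0.0489
grasp_force: 47.1
```

View pics/w6.png

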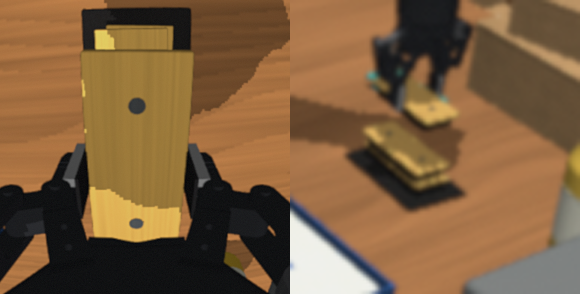

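The pad is held level with the two other pads still stacked below, and the wrist force of -3 N matches its 0.3 kg. I'll check the pad's offset in the tool and work out the transfer.

```bash
python3 - <<'E'
from h import *
o,c,s=pickle.load(open("s6.pkl","rb")); z=o["ee_pos"][2]+.0175
im=c["color"]; g=cv2.GaussianBlur(cv2.cvtColor(im,cv2.COLOR_RGB2GRAY),(0,0),1)
h=[]
for x,y in((247,196),(246,313)):
    w=g[y-12:y+13,x-12:x+13].astype(float); k=np.clip(w.max()*.6-w,0,None)
    k=(w<(w.min()+np.median(w))/2).astype(float); yy,xx=np.mgrid[:25,:25]; h.append((x-12+(k*xx).sum()/k.sum(),y-12+(k*yy).sum()/k.sum()))
p=toplane(c,h,z,o); m=p.mean(0); d=p[1]-p[0]; print(h,p.round(4).tolist(),"mid",m.round(4),"len",np.hypot(*d[:2]),"ang",np.degrees(np.arctan2(d[1],d[0])),"tcp",np.round(o["ee_pos"],4))
print("corners",toplane(c,[(191,141),(303,141)],z,o).round(4).tolist())
yaw=np.radians(o["tcp_rot"][2]); off=m[:2]-o["ee_pos"][:2]; ang=np.degrees(np.arctan2(d[1],d[0])); rot=6.9-ang
Rr=lambda a:np.array([[np.cos(a),-np.sin(a)],[np.sin(a),np.cos(a)]])
t=np.array([.5112,.1184])-Rr(np.radians(rot))@off; D=t-o["ee_pos"][:2]; print("off",off,"rot",rot,"tcp target",t)
for a in (yaw,yaw+np.radians(rot)): print("tx",D@[np.cos(a),np.sin(a)],"ty",D@[np.sin(a),-np.cos(a)])
E
```

```text
[(np.float64(246.53554502369667), np.float64(195.5165876777251)), (np.float64(245.9909090909091), np.float64(313.04545454545456))] [[0.4471, 0.406, 0.1227], [0.5159, 0.4007, 0.1227]] mid [0.4815 0.4033 0.1227] len 0.06902420329123847 ang -4.441103553966256 tcp [0.4832 0.4034 0.1052]
corners [[0.4207, 0.384, 0.1227], [0.4242, 0.432, 0.1227]]
off [-0.00165232 -0.00012475] rot 11.341103553966256 tcp target [0.51279552 0.11884724]
tx -0.050772730268044346 ty -0.2815996339065545
tx 0.005595115907081189 ty -0.2860855093030114
```

```bash
python3 -m handwheel '[{"tx":0,"ty":0,"tz":0,"ax":0,"ay":0,"az":-5.65,"jaw":-0.3},{"tx":0,"ty":0,"tz":0,"ax":0,"ay":0,"az":-5.65,"jaw":-0.3},{"tx":0.0008,"ty":-0.02,"tz":0,"ax":0,"ay":0,"az":0,"jaw":-0.3},{"tx":0.0008,"ty":-0.04,"tz":0,"ax":0,"ay":0,"az":0,"jaw":-0.3},{"tx":0.0008,"ty":-0.046,"tz":0,"ax":0,"ay":0,"az":0,"jaw":-0.3},{"tx":0.0008,"ty":-0.05,"tz":0,"ax":0,"ay":0,"az":0,"jaw":-0.3},{"tx":0.0008,"ty":-0.05,"tz":0,"ax":0,"ay":0,"az":0,"jaw":-0.3},{"tx":0.0008,"ty":-0.04,"tz":0,"ax":0,"ay":0,"az":0,"jaw":-0.3},{"tx":0.0008,"ty":-0.025,"tz":0,"ax":0,"ay":0,"az":0,"jaw":-0.3},{"tx":0,"ty":-0.015,"tz":0,"ax":0,"ay":0,"az":0,"jaw":-0.3}]'
python3 -m handwheel '[{"tx":0,"ty":0,"tz":0,"ax":0,"ay":0,"az":0,"jaw":-0.3},{"tx":0,"ty":0,"tz":0,"ax":0,"ay":0,"az":0,"jaw":-0.3},{"tx":0,"ty":0,"tz":0.02,"ax":0,"ay":0,"az":0,"jaw":-0.3},{"tx":0,"ty":0,"tz":0.02,"ax":0,"ay":0,"az":0,"jaw":-0.3},{"tx":0,"ty":0,"tz":0.02,"ax":0,"ay":0,"az":0,"jaw":-0.3},{"tx":0,"ty":0,"tz":0,"ax":0,"ay":0,"az":0,"jaw":-0.3},{"tx":0,"ty":0,"tz":0,"ax":0,"ay":0,"az":0,"jaw":-0.3},{"tx":0,"ty":0,"tz":0,"ax":0,"ay":0,"az":0,"jaw":-0.3},{"tx":0,"ty":0,"tz":0,"ax":0,"ay":0,"az":0,"jaw":-0.3},{"tx":0,"ty":0,"tz":0,"ax":0,"ay":0,"az":0,"jaw":-0.3}]'
```

```text
time: 13.0
ee_pos: [0.5127, 0.1174, 0.1063]
tcp_rot: [-180.0, -0.0, -173.1]
wrist_force: [-0.5, 0.1, -2.8]
opening: 0.0487
grasp_force: 47.3
time: 14.25
ee_pos: [0.5131, 0.1192, 0.0466]
tcp_rot: [180.0, 0.0, -173.0]
wrist_force: [-0.1, 0.5, -3.2]
opening: 0.0486
grasp_force: 47.4
```

```bash
python3 -m handwheel '[{"tx":0,"ty":0,"tz":0.015,"ax":0,"ay":0,"az":0,"jaw":-0.3},{"tx":0,"ty":0,"tz":0.01,"ax":0,"ay":0,"az":0,"jaw":-0.3},{"tx":0,"ty":0,"tz":0.005,"ax":0,"ay":0,"az":0,"jaw":-0.3},{"tx":0,"ty":0,"tz":0.003,"ax":0,"ay":0,"az":0,"jaw":-0.3},{"tx":0,"ty":0,"tz":0.002,"ax":0,"ay":0,"az":0,"jaw":-0.3},{"tx":0,"ty":0,"tz":0.001,"ax":0,"ay":0,"az":0,"jaw":-0.3},{"tx":0,"ty":0,"tz":0.001,"ax":0,"ay":0,"az":0,"jaw":-0.3},{"tx":0,"ty":0,"tz":0,"ax":0,"ay":0,"az":0,"jaw":-0.3},{"tx":0,"ty":0,"tz":0,"ax":0,"ay":0,"az":0,"jaw":-0.3},{"tx":0,"ty":0,"tz":0,"ax":0,"ay":0,"az":0,"jaw":-0.3}]'
```

```text
time: 15.5
ee_pos: [0.513, 0.1192, 0.0093]
tcp_rot: [180.0, 0.0, -173.0]
wrist_force: [-0.7, -0.5, -2.4]
opening: 0.0487
grasp_force: 47.4
```

Not yet in contact, so a few more millimetres while watching the force.

```bash
python3 -m handwheel '[{"tx":0,"ty":0,"tz":0.0007,"ax":0,"ay":0,"az":0,"jaw":-0.3},{"tx":0,"ty":0,"tz":0.0007,"ax":0,"ay":0,"az":0,"jaw":-0.3},{"tx":0,"ty":0,"tz":0.0006,"ax":0,"ay":0,"az":0,"jaw":-0.3},{"tx":0,"ty":0,"tz":0,"ax":0,"ay":0,"az":0,"jaw":-0.3},{"tx":0,"ty":0,"tz":0,"ax":0,"ay":0,"az":0,"jaw":-0.3},{"tx":0,"ty":0,"tz":0,"ax":0,"ay":0,"az":0,"jaw":-0.3},{"tx":0,"ty":0,"tz":0,"ax":0,"ay":0,"az":0,"jaw":-0.3},{"tx":0,"ty":0,"tz":0,"ax":0,"ay":0,"az":0,"jaw":-0.3},{"tx":0,"ty":0,"tz":0,"ax":0,"ay":0,"az":0,"jaw":-0.3},{"tx":0,"ty":0,"tz":0,"ax":0,"ay":0,"az":0,"jaw":-0.3}]'
```

```text
time: 16.75
ee_pos: [0.5131, 0.1192, 0.009]
tcp_rot: [180.0, 0.1, -173.0]
wrist_force: [-7.3, -3.1, 13.1]
opening: 0.0489
grasp_force: 48.9
```

In contact at 13 N. I'll open gently and rise.

```bash
python3 -m handwheel '[{"tx":0,"ty":0,"tz":0,"ax":0,"ay":0,"az":0,"jaw":0.2},{"tx":0,"ty":0,"tz":0,"ax":0,"ay":0,"az":0,"jaw":0.3},{"tx":0,"ty":0,"tz":0,"ax":0,"ay":0,"az":0,"jaw":0.5},{"tx":0,"ty":0,"tz":0,"ax":0,"ay":0,"az":0,"jaw":0.8},{"tx":0,"ty":0,"tz":0,"ax":0,"ay":0,"az":0,"jaw":0.8},{"tx":0,"ty":0,"tz":-0.02,"ax":0,"ay":0,"az":0,"jaw":0.8},{"tx":0,"ty":0,"tz":-0.04,"ax":0,"ay":0,"az":0,"jaw":0.8},{"tx":0,"ty":0,"tz":-0.06,"ax":0,"ay":0,"az":0,"jaw":0.8},{"tx":0,"ty":0,"tz":-0.05,"ax":0,"ay":0,"az":0,"jaw":0.8},{"tx":0,"ty":0,"tz":0,"ax":0,"ay":0,"az":0,"jaw":0.8}]'
python3 -m handwheel '[{"tx":0,"ty":0,"tz":0,"ax":0,"ay":0,"az":0,"jaw":0.8},{"tx":0,"ty":0,"tz":0,"ax":0,"ay":0,"az":0,"jaw":0.8},{"tx":0,"ty":0,"tz":0,"ax":0,"ay":0,"az":0,"jaw":0.8},{"tx":0,"ty":0,"tz":0,"ax":0,"ay":0,"az":0,"jaw":0.8},{"tx":0,"ty":0,"tz":0,"ax":0,"ay":0,"az":0,"jaw":0.8},{"tx":0,"ty":0,"tz":0,"ax":0,"ay":0,"az":0,"jaw":0.8},{"tx":0,"ty":0,"tz":0,"ax":0,"ay":0,"az":0,"jaw":0.8},{"tx":0,"ty":0,"tz":0,"ax":0,"ay":0,"az":0,"jaw":0.8},{"tx":0,"ty":0,"tz":0,"ax":0,"ay":0,"az":0,"jaw":0.8},{"tx":0,"ty":0,"tz":0,"ax":0,"ay":0,"az":0,"jaw":0.8}]'
python3 - <<'E'
from h import *
from workcell import telemetry, optics
o=telemetry.get_obs(); c=optics.camera("wrist"); pickle.dump((o,c),open("s7.pkl","wb")); im=c["color"]; cv2.imwrite("pics/w7.png",im[:,:,::-1])
H,S,V=cv2.split(cv2.cvtColor(im,cv2.COLOR_RGB2HSV))
m=roi(((H>17)&(H<32)&(S>90)&(V>60)).astype(np.uint8),180,90,330,260); n,l,s,ce=cv2.connectedComponentsWithStats(m); k=1+s[1:,4].argmax(); print(s[k]); print("pad",rect(toplane(c,pix(l==k),.025,o)))
E
```

```text
time: 18.0
ee_pos: [0.5146, 0.1196, 0.1818]
tcp_rot: [180.0, 0.4, -173.0]
wrist_force: [0.3, 0.2, -0.5]
opening: 0.0772
grasp_force: 0.0
time: 19.25
ee_pos: [0.5129, 0.1192, 0.1773]
tcp_rot: [-180.0, -0.0, -173.0]
wrist_force: [0.2, -0.4, 0.4]
opening: 0.0767
grasp_force: 0.0
[ 222  114   50  111 5209]
pad (array([0.5114, 0.1189]), array([0.1182, 0.0492]), 6.9)
```

View pics/w7.png

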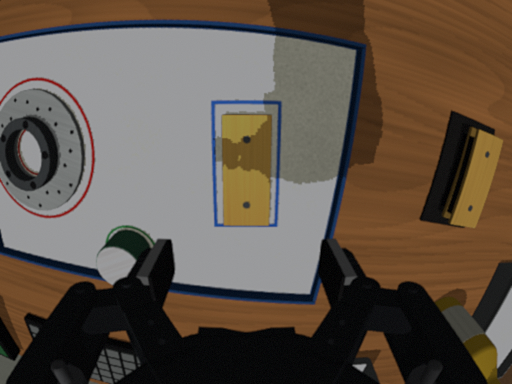

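The pad lies plate up inside the rectangle at (0.5114,0.1189), 6.9°, under 1 mm off. The disc at (35,150) is within its red ring, the tin at (125,255) is on its circle, and the two other pads are on the mat.

```bash
python3 -c "
from workcell import workorder; print(workorder.job_done())"
```

```text
the job is handed in; nothing more can be done
None
```

I handed the job in at about 19 s: last measured, the disc was about 2.5 mm from its red circle's centre and the top pad lay plate up within 1 mm of the blue rectangle's centre, but the hand-in gave no pass or fail.

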